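# Inhibit a gas detector with its magnet key and open the sensor cover

### The arm

A 7-joint arm with a two-finger parallel gripper is mounted at the origin on the work surface. World frame = base frame: x ahead of the robot, y to its left, z up, the work surface at z = 0. Lengths are in m, angles in rad, forces in N, time in s.
With the tool pointing down it reaches from about 0.4 to 0.85 m from the base axis. Payload 4.5 kg.
Tool frame: the origin (TCP) lies at the very end of the fingers, on their centre line; the grasp point (between the pads) lies 19 mm behind it; z points along the fingers, y is the line along which they close (so a half turn about z gives the same grasp; the last joint's range is limited). The gripper opens to 88 mm and grips with 3 to 60 N. Pads are 18 mm wide; open, the fingers measure 123 mm over their backs; the gripper's body (75 mm by 187 mm) begins 45 mm behind the grasp point.
Start: joints at [-1.105, 0.689, -0.195, 1.565, 0.157, 0.902, -0.215], TCP at [0.262, 0.568, 0.239] pointing down, gripper open.
Joint ranges: [-3.01, 3.01], [-0.46, 2.08], [-1.47, 1.51], [0.13, 2.56], [-1, 4.14], [0.04, 2.09], [-2.66, 2.66]. Speed limits (rad/s): [2.57, 2.57, 3.14, 3.14, 3.14, 3.14, 3.14].

### API

Orientations are given as a unit quaternion [x, y, z, w].
In Python, from workcell import read_state, read_camera, close_job gives the robot as it stands.
- The arm moves only by the tool jog_arm, never from a script. Its argument "deltas" is a list of rows, each a list of 4 numbers: the shift along the tool's x, y, z normalised to -1 to 1, where 1 is 2 cm, then the turn about the tool's z normalised to -1 to 1, where 1 is 0.1 rad. In form: [[tx, ty, tz, turn], ...]. A call has 1 to 8 rows; each row shifts and turns the commanded pose from where the row before left it, along the tool's axes as they then stand; what a row does not reach is not made up. A row lasts 1/12 s, in which the tool goes at most 41.7 mm and 7.16 degrees, less where a joint would pass 70% of its speed; a pose out of reach is approached as far as the arm can. A call with a number of a shift or a turn outside -1 to 1 is refused whole. A call with a gripper value outside its range is refused whole. "claw" is the gripper command: -1 is shut, 1 is fully open, values between are in proportion, set as the call begins (left out, the last holds). The fingers move at their own pace and stop on an object; "newtons" is the grip in N (left out, the last holds). Time passes only in rows, so rows that do not move let the fingers close. It gives the time, the measured TCP pose, the force, the opening and the grip force at its end, in the units of the state.
- read_state(): the state, without advancing time (a new reading comes with each control period).
- read_camera(name): name is "scene" or "top" or "wrist"; returns a dict with "image" (480x640x3 uint8, red, green, blue), "range_z" (480x640 float32, m along the optical axis (not along the pixel's ray), 0 where there is no reading), "intrinsics" (3x3 intrinsics, pixels), "extrinsics" (4x4, takes a point from camera to world coordinates). Camera axes: x right, y down, z forward; pixel columns grow to the right and rows downward; lengths in m; the calibration is good to about 2 mm. A picture is of the moment at which its call begins.
- close_job(): hands the job in; it is judged then, once.
The state is a dict: "t": time; "joints": joint angles; "joint_velocities": joint speeds; "joint_torque": joint torques, N m; "ee_pos": TCP position; "tool_rot": TCP orientation; "ft_force": force on the tool from outside, world axes, zero at the start; "moment": the same for the moment, N m; "finger_gap": finger opening in m; "finger_force": force on a finger pad.
Only numpy, scipy, OpenCV 4.12 (cv2) and the standard library are available. Lean on these libraries where they do the work, as an engineer would, in place of code of your own. Each camera call takes 0.05 s, during which the arm holds its last target. There are 200 camera calls.

### The job

The detector's alarm must be inhibited before its sensor is opened: draw the magnet key straight out along the slanted sleeve of its light stand, so that the stand is neither tipped nor dragged along, and leave the key standing upright, steel foot down, inside the white ring mark on the detector's window. Then press the sensor's bayonet cover down against its spring, turn it a quarter turn anticlockwise (seen from above) and lift it off. Lower it, right way up, onto the floor of the steel parts tray before letting go, and leave the other things on the bench where they are.

Things in the scene. Friction and masses are not known exactly. Their poses are not given: they have to be found in the camera images.
- stand: Light loose white plastic stand (about 50 g): base plate 80 (its x) by 60 by 4 mm with a round sleeve slanting 25 degrees from vertical, top towards the stand's -x. Origin: centre of the base's underside, z up. Sleeve: bore 27 mm, outside 33 mm, 48 mm deep; its floor's centre is at (16, 0, 10) mm, its axis points up along (-0.423, 0, 0.906) in the stand's frame.
- stand_mouth (a point): Centre of the open upper end of the stand's sleeve, at (-4.3, 0, 53.5) mm in the stand's frame (axes of the stand, not of the slanted sleeve). The key's top 45 mm stand out above it.
- magnet: Magnet key: loose aluminium cylinder 24 mm in diameter and 93 mm long (about 60 g) with a dark steel foot and black grip rings near its top. Origin: centre of the foot's underside, z along the key up to its top. It stands foot down in the stand's sleeve with 1.5 mm of play all round, so at first it leans about as the sleeve does.
- detector: Fixed gas detector on an aluminium plate 130 (its x) by 270 (its y) by 10 mm. Origin: centre of the plate's underside, z up. The yellow round transmitter (120 mm across) lies face up, axis at y = -60 mm, its flat window 80 mm above the origin. The steel sensor head with the cover stands upright, axis at y = +85 mm; two lugs stick out of its 32 mm neck along x.
- mark (a point): Centre, on the window's surface, of the white printed ring (41 mm outside, 36 mm inside) at (0, -90, 80) mm in the detector's frame.
- cover: Loose grey bayonet cover of the sensor head (80 g): round cap 58 mm across, 24 mm high, with a finger bar on its flat top 50 mm long (its x), 12 mm thick (its y), 20 mm high; 44 mm in all. Origin: centre of the cap's lower rim, z up. Locked, its origin is 81 mm above the detector's origin, its x along the detector's x. Clockwise (from above) it is blocked.
- tray: Fixed steel parts tray, empty, 150 mm (its x) by 110 mm (its y), walls 22 mm high and 3 mm thick, floor 3 mm thick. Origin: centre of the underside, z up.
- portable: Bystander: yellow and black portable gas meter lying on its back, 62 by 150 by 32 mm. Leave it.
- screwdriver: Bystander: screwdriver lying on the bench. Leave it.
- label_roll: Bystander: roll of paper labels, 84 mm in diameter, 25 mm high. Leave it.
- sensor_axis (a point): Centre of the neck's top, at (0, 85, 90) mm in the detector's frame; the cover turns about the vertical through it. A spring (5 N when locked, 0.7 N per mm more) pushes the cover up against the lugs: push it down 5 mm or more (it bottoms at 10 mm, 12 N) to turn it. The lugs hold it up to about 69 degrees of turn; from 75 to 140 it is free, and springs up about 6 mm if let go.
There are look-alikes about, which are no part of the job. Of the things like the tray, leave any that is orange; of the rest the larger one is meant.

How it is judged:
By the outcome, as a careful person would: the job done as asked, in the order asked, and still so for the second after the job is handed in, with the robot touching nothing.
It also fails if it takes over 72 s, if anything falls off the work surface, if the arm or the gripper's body presses on something with over 40 N, if the wrist force passes 120 N, or if a joint passes its speed limit or range.

## Working session

There is one attempt and no reset: what is moved stays moved. The work goes in short steps, Python scripts to look and compute and a tool call to move; the robot and the scene stay as the last step left them, time stands still between calls to the robot, and variables do not carry over. Pictures are saved under pics/ and viewed, at most 10 in all, crops included, and the job is handed in when it is done.

Besides the shell and the picture viewer there is one more tool, called after "Emit:" as a command line: name --pt "numbers of a row" for each row, then --argument value for the rest. jog_arm: Moves the arm, as the interface text tells. Its arguments: {"type":"object","properties":{"deltas":{"type":"array","items":{"type":"array","items":{"type":"number","minimum":-1,"maximum":1}}},"claw":{"type":"number"},"newtons":{"type":"number"}},"required":["deltas"]}

```bash
ls; mkdir -p pics
python3 - <<'E'
from workcell import *
import cv2,numpy as np
s=read_state();print({k:np.round(v,3).tolist() for k,v in s.items()})
for n in("scene","top","wrist"):
    c=read_camera(n);cv2.imwrite(f"pics/{n}0.png",c["image"][...,::-1]);np.savez(f"pics/{n}0.npz",**c);print(n,c["intrinsics"].round(1).tolist(),c["extrinsics"].round(3).tolist())
E
```

```text
pics
{'t': 0.0, 'joints': [-1.105, 0.69, -0.195, 1.566, 0.157, 0.903, -0.215], 'joint_velocities': [-0.002, 0.0, 0.001, -0.0, 0.001, -0.0, -0.002], 'joint_torque': [0.001, -52.757, -1.267, -15.342, -0.053, 0.007, 0.0], 'ee_pos': [0.261, 0.567, 0.238], 'tool_rot': [0.214, 0.977, -0.001, -0.0], 'ft_force': [1.172, 0.16, 0.129], 'moment': [0.02, -0.036, -0.046], 'finger_force': 0.0, 'finger_gap': 0.088}
scene [[548.7, 0.0, 321.3], [0.0, 548.7, 234.3], [0.0, 0.0, 1.0]] [[0.724, 0.492, -0.484, 1.16], [0.69, -0.533, 0.49, -0.512], [-0.017, -0.689, -0.725, 0.989], [0.0, 0.0, 0.0, 1.0]]
top [[494.6, 0.0, 316.9], [0.0, 494.6, 231.9], [0.0, 0.0, 1.0]] [[0.014, -0.99, 0.138, 0.367], [-1.0, -0.015, -0.005, 0.092], [0.007, -0.138, -0.99, 1.253], [0.0, 0.0, 0.0, 1.0]]
wrist [[402.5, 0.0, 317.9], [0.0, 402.5, 238.2], [0.0, 0.0, 1.0]] [[0.418, 0.863, 0.284, 0.187], [0.908, -0.397, -0.133, 0.602], [-0.002, 0.314, -0.949, 0.383], [0.0, 0.0, 0.0, 1.0]]
```

View images.

View pics/scene0.png

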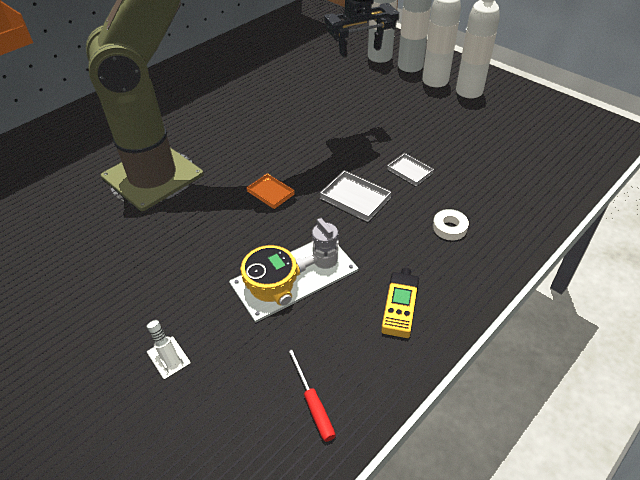

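View pics/top0.png

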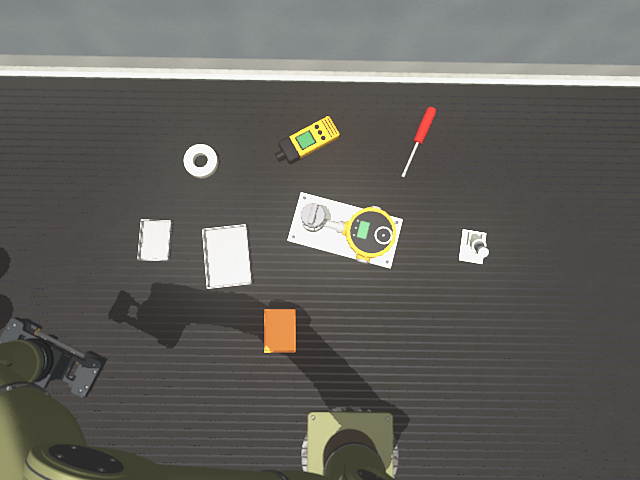

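```bash
cat > h.py <<'E'
import numpy as np,cv2
def load(n): return dict(np.load(f"pics/{n}.npz"))
def snap(n,f):
    from workcell import read_camera
    c=read_camera(n);cv2.imwrite(f"pics/{f}.png",c["image"][...,::-1]);np.savez(f"pics/{f}.npz",**c);return c
def cast(c,uv,z):
    uv=np.atleast_2d(np.asarray(uv,float));K,T=c["intrinsics"],c["extrinsics"]
    d=np.c_[uv,np.ones(len(uv))]@np.linalg.inv(K).T@T[:3,:3].T;o=T[:3,3]
    return o+d*((z-o[2])/d[:,2:])
def cloud(c):
    v,u=np.mgrid[:480,:640];d=c["range_z"];K,T=c["intrinsics"],c["extrinsics"]
    p=np.stack([(u-K[0,2])/K[0,0]*d,(v-K[1,2])/K[1,1]*d,d],-1)@T[:3,:3].T+T[:3,3]
    p[d<=0]=np.nan;return p
def proj(c,P):
    K,T=c["intrinsics"],c["extrinsics"];q=(np.atleast_2d(P)-T[:3,3])@T[:3,:3];q=q@K.T;return q[:,:2]/q[:,2:]
def rect(c,m,z):
    k=cv2.findContours(m.astype(np.uint8),cv2.RETR_EXTERNAL,cv2.CHAIN_APPROX_NONE)[0]
    q=max(k,key=cv2.contourArea)[:,0,:];P=cast(c,q,z)[:,:2]
    (a,b,ang)=cv2.minAreaRect((P*1000).astype(np.float32));return np.round(a,1),np.round(b,1),round(ang,1)
E
python3 - <<'E'
from h import *
for n,boxes in(("top0",dict(tray=(195,215,260,295,.022),plate=(280,185,410,275,.01),stand=(450,222,500,272,.004),small=(130,210,180,270,.022))),("scene0",dict(tray=(315,165,395,225,.022),plate=(225,215,362,322,.01),stand=(142,315,195,380,.004)))):
    c=load(n);g=c["image"].astype(int).min(2);p=cloud(c)
    for k,(a,b,x,y,z) in boxes.items():
        w=np.zeros((480,640),bool);w[b:y,a:x]=1
        zz=p[...,2]
        for lab,m in(("col",w&(g>90)),("dep",w&(zz>z-.004)&(zz<z+.004)&(g>90))):
            print(n,k,lab,m.sum(),rect(c,m,z))
c=load("top0");p=cloud(c)
def box(n,a,b,x,y):
    q=cloud(load(n))[b:y,a:x].reshape(-1,3);return q[np.isfinite(q[:,2])]
for n,bb in(("top0",(450,222,500,272)),("scene0",(142,315,195,380))):
    q=box(n,*bb)
    for lo in(.03,.045,.06,.075,.088):
        s=q[(q[:,2]>lo)&(q[:,2]<lo+.012)];print(n,lo,len(s),(s.mean(0)*1000).round(1) if len(s) else "",(np.ptp(s,0)*1000).round() if len(s) else "")
for n,bb in(("top0",(298,195,332,235)),("scene0",(308,215,342,250))):
    q=box(n,*bb)
    for lo,hi in((.098,.112),(.118,.132)):
        s=q[(q[:,2]>lo)&(q[:,2]<hi)];print(n,"cover",lo,len(s),(s.mean(0)*1000).round(1),cv2.minAreaRect((s[:,:2]*1000).astype(np.float32)))
E
```

```text
top0 tray col 3140 (array([474.4, 302.3]), array([158. , 131.2]), 7.3)
top0 tray dep 259 (array([497.7, 261.4]), array([119.4,   5. ]), 8.1)
top0 plate col 6463 (array([536.4,  24.1]), array([297.7, 186.3]), 82.4)
top0 plate dep 2258 (array([560.7,  61.2]), array([176.8, 130. ]), 75.8)
top0 stand col 852 (array([ 510.1, -315.2]), array([73.5, 82.6]), 81.3)
top0 stand dep 452 (array([ 510.4, -313.1]), array([69. , 82.6]), 81.2)
top0 small col 1343 (array([513.3, 492.5]), array([ 81.1, 104.5]), 88.7)
top0 small dep 23 (array([465.4, 460.6]), array([0., 0.]), 0.0)
scene0 tray col 1894 (array([479.2, 305.3]), array([161.4, 131.4]), 7.1)
scene0 tray dep 191 (array([481. , 361.6]), array([58.7, 13.3]), 7.1)
scene0 plate col 4206 (array([525.5,  24.3]), array([280.6, 187.4]), 75.3)
scene0 plate dep 2118 (array([549.3,  13.4]), array([271.5, 135.6]), 75.3)
scene0 stand col 1304 (array([ 479.3, -306.2]), array([ 61.7, 144.6]), 81.0)
scene0 stand dep 483 (array([ 509.7, -311. ]), array([61.7, 83.1]), 81.0)
top0 0.03 27 [ 526.9 -300.6   34.6] [32. 32. 11.]
top0 0.045 67 [ 516.3 -303.3   51.6] [
[... 295 characters left out ...]
-311.8   64.7] [31. 27. 12.]
scene0 0.075 77 [ 503.2 -310.8   81.4] [20. 24. 12.]
scene0 0.088 119 [ 493.8 -308.8   94.3] [31. 24. 12.]
top0 cover 0.098 367 [568.5  98.4 105. ] ((570.882568359375, 98.6058349609375), (58.46361541748047, 56.84123229980469), 0.767059862613678)
top0 cover 0.118 115 [570.1  98.2 124.9] ((570.2387084960938, 98.31108093261719), (12.043767929077148, 50.188716888427734), 75.40425109863281)
scene0 cover 0.098 325 [575.1  89.6 105.9] ((573.90234375, 93.77143859863281), (59.58238220214844, 54.925472259521484), 59.924285888671875)
scene0 cover 0.118 126 [572.6  93.8 125.5] ((572.915283203125, 94.25048065185547), (15.386784553527832, 54.17494583129883), 77.19659423828125)
```

Run:
```python
from h import *
a=cv2.imread("pics/scene0.png")[310:385,135:205];b=cv2.imread("pics/top0.png")[222:272,445:515]
f=lambda i:cv2.resize(i,(400,400*i.shape[0]//i.shape[1]),interpolation=cv2.INTER_CUBIC)
A,B=f(a),f(b);B=np.vstack([B,np.zeros((A.shape[0]-B.shape[0],400,3),np.uint8)])
cv2.imwrite("pics/st.png",np.hstack([A,B]))
```

```text
(no output)
```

View pics/st.png

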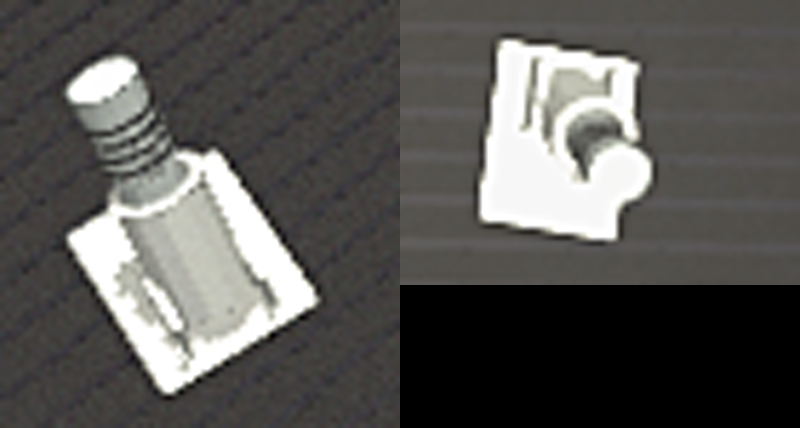

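The stand leans towards world −x at (510,−312) mm. The crop shows the key top upper-left in the scene view and lower-right in the top view. The tray centre is near (475,303) and the cover near (571,96). I'll go to a hover in between for close views.

Emit:
jog_arm --pt "0 0 -0.5 -0.9" --pt "0 0 -0.5 -0.9" --pt "0 0 -0.5 -0.94" --pt "-0.68 -0.97 -0.1 0" --pt "-0.68 -0.97 -0.1 0" --pt "-0.68 -0.97 -0.1 0" --pt "-0.68 -0.97 -0.1 0" --pt "-0.68 -0.97 -0.1 0" --claw 1

```text
t: 0.82
ee_pos: [0.3138, 0.4599, 0.2785]
tool_rot: [0.079, 0.997, -0.0, -0.0]
ft_force: [-0.1, -0.5, 0.9]
finger_gap: 0.0883
finger_force: 0.0
```

Emit:
jog_arm --pt "-0.68 -0.97 0 0" --pt "-0.68 -0.97 0 0" --pt "-0.68 -0.97 0 0" --pt "-0.68 -0.97 0 0" --pt "-0.68 -0.97 0 0" --pt "-0.68 -0.97 0 0" --pt "-0.68 -0.97 0 0" --pt "-0.68 -0.97 0 0"

```text
t: 1.48
ee_pos: [0.3968, 0.2896, 0.2786]
tool_rot: [0.079, 0.997, -0.0, -0.0]
ft_force: [-0.2, -0.5, -0.1]
finger_gap: 0.0882
finger_force: 0.0
```

Emit:
jog_arm --pt "-0.68 -0.97 0 0" --pt "-0.68 -0.97 0 0" --pt "-0.68 -0.97 0 0" --pt "-0.68 -0.97 0 0" --pt "-0.68 -0.97 0 0" --pt "-0.68 -0.97 0 0" --pt "-0.68 -0.97 0 0" --pt "-0.68 -0.97 0 0"

```text
t: 2.15
ee_pos: [0.4798, 0.1192, 0.2786]
tool_rot: [0.079, 0.997, -0.0, -0.0]
ft_force: [1.0, 0.6, -0.2]
finger_gap: 0.0881
finger_force: 0.0
```

Run:
```python
from h import *
c=snap("wrist","w1");print(c["extrinsics"].round(3).tolist())
for n,p in dict(tray=(.475,.303,.022),cover=(.571,.096,.125),mark=(.527,-.074,.08)).items(): print(n,proj(c,p).round())
```

```text
[[0.157, 0.938, 0.309, 0.399], [0.988, -0.149, -0.05, 0.133], [-0.0, 0.313, -0.95, 0.424], [0.0, 0.0, 0.0, 1.0]]
tray [[501. 157.]]
cover [[307. 326.]]
mark [[121. 285.]]
```

View pics/w1.png

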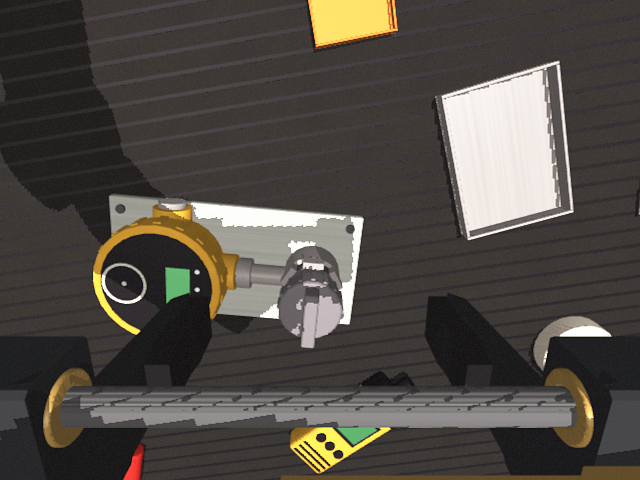

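The wrist view shows the ring at about (124,284), the cover's bar at about (311,318), and tray rim corners at (436,97), (559,62), (573,212) and (468,239). I'll measure these now.

Run:
```python
from h import *
c=load("w1");g=c["image"].astype(int).min(2);p=cloud(c);z=p[...,2]
# mark ring
m=np.zeros((480,640),np.uint8);m[255:312,96:152]=(g[255:312,96:152]>110)
n,l,s,ce=cv2.connectedComponentsWithStats(m)
for i in range(1,n):
    if s[i,4]>60: print("comp",s[i],ce[i].round())
i=1+np.argmax([s[k,2]*s[k,3] if s[k,2]<50 else 0 for k in range(1,n)])
k=np.argwhere(l==i)[:,::-1].astype(np.float32);P=cast(c,k,.08)*1000
e=cv2.minEnclosingCircle(P[:,:2].astype(np.float32));print("mark",e,"depth z",np.nanmedian(z[270:300,110:140]))
w=np.zeros_like(m,bool);w[230:360,265:355]=1
b=w&(z>.119)&(z<.132);b2=w&(z>.098)&(z<.112)
print("bar",b.sum(),cv2.minAreaRect((p[b][:,:2]*1000).astype(np.float32)),np.median(z[b]))
print("cap",b2.sum(),cv2.minEnclosingCircle((p[b2][:,:2]*1000).astype(np.float32)),np.median(z[b2]))
print("tray",(cast(c,[(436.5,97),(559,62),(573,212),(468,239)],.022)*1000).round(1)[:,:2].tolist())
w[:]=0;w[185:330,100:370]=1;b=w&(z>.005)&(z<.015)
print("plate",cv2.minAreaRect((p[b][:,:2]*1000).astype(np.float32)))
w[:]=0;w[50:250,430:580]=1;b=w&(z>-.001)&(z<.012)&(g>100);print("trayfloor z",np.median(z[b]),cv2.minAreaRect((p[b][:,:2]*1000).astype(np.float32)))
b=w&(z>.018)&(z<.026);print("rim",cv2.minAreaRect((p[b][:,:2]*1000).astype(np.float32)))
```

```text
comp [101 263  45  41 410] [122. 284.]
mark ((526.015380859375, -71.74767303466797), 20.989845275878906) depth z 0.07952087254675583
bar 758 ((568.9051513671875, 97.62269592285156), (11.969648361206055, 49.873512268066406), 75.6473159790039) 0.12387279774390109
cap 2365 ((568.7677612304688, 97.64422607421875), 30.205028533935547) 0.10391008462861318
tray [[408.7, 243.8], [395.9, 356.9], [542.5, 375.1], [555.0, 267.3]]
plate ((548.1608276367188, 15.292694091796875), (269.68109130859375, 130.65414428710938), 75.61854553222656)
trayfloor z 0.002016445545826806 ((479.386962890625, 318.4681701660156), (159.27720642089844, 123.11534881591797), 7.156156539916992)
rim ((475.7249450683594, 311.8817443847656), (150.43716430664062, 111.04154968261719), 7.07677698135376)
```

Emit:
jog_arm --pt "-0.19 -0.96 0 0" --pt "-0.19 -0.96 0 0" --pt "-0.19 -0.96 0 0" --pt "-0.19 -0.96 0 0" --pt "-0.19 -0.96 0 0" --pt "-0.19 -0.96 0 0" --pt "-0.19 -0.96 0 0" --pt "-0.19 -0.96 0 0"

```text
t: 2.87
ee_pos: [0.4852, -0.0369, 0.2786]
tool_rot: [0.079, 0.997, 0.0, -0.0]
ft_force: [0.1, -0.2, -0.2]
finger_gap: 0.0883
finger_force: 0.0
```

Emit:
jog_arm --pt "-0.19 -0.96 0 0" --pt "-0.19 -0.96 0 0" --pt "-0.19 -0.96 0 0" --pt "-0.19 -0.96 0 0" --pt "-0.19 -0.96 0 0" --pt "-0.19 -0.96 0 0" --pt "-0.19 -0.96 0 0" --pt "-0.19 -0.96 0 0"

```text
t: 3.53
ee_pos: [0.4911, -0.1933, 0.2785]
tool_rot: [0.079, 0.997, 0.0, -0.0]
ft_force: [-0.3, 0.4, -0.6]
finger_gap: 0.088
finger_force: 0.0
```

Emit:
jog_arm --pt "-0.19 -0.96 0.3 0" --pt "-0.19 -0.96 0.4 0" --pt "-0.19 -0.96 0.4 0" --pt "-0.19 -0.96 0.4 0" --pt "-0.19 -0.96 0.5 0" --pt "-0.19 -0.96 0.5 0" --pt "0 0 0.5 0" --pt "0 0 0 0"

```text
t: 4.2
ee_pos: [0.4941, -0.3098, 0.2164]
tool_rot: [0.08, 0.997, 0.001, -0.002]
ft_force: [-0.3, 0.7, -0.1]
finger_gap: 0.0879
finger_force: 0.0
```

Run:
```python
from h import *
c=snap("wrist","w2")
for p in((.487,-.3084,.0943),(.510,-.312,.004)):print(proj(c,p).round())
```

```text
[[318. 221.]]
[[318. 219.]]
```

View pics/w2.png

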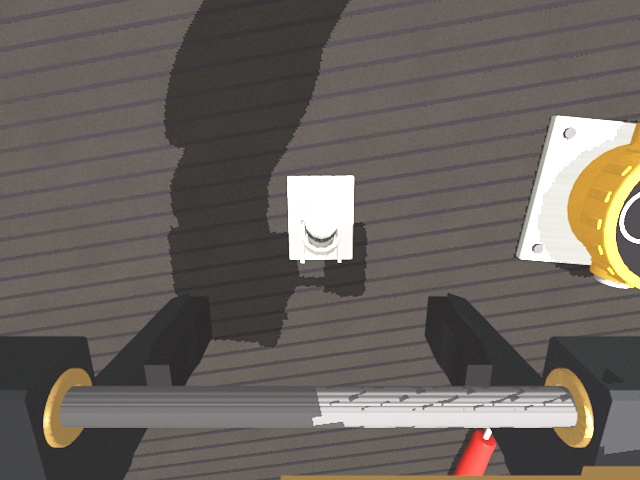

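The wrist view shows the stand base at px 288–353 × 176–259, square with the tool, and the key top near (318,222). Next I'll fit the base and the key axis.

Run:
```python
from h import *
c=load("w2");g=c["image"].astype(int).min(2);p=cloud(c);z=p[...,2]
w=np.zeros((480,640),bool);w[165:275,275:365]=1
b=w&(z>.001)&(z<.008)&(g>90);print("base",b.sum(),cv2.minAreaRect((p[b][:,:2]*1000).astype(np.float32)),np.median(z[b]))
print("colour",rect(c,w&(g>150),.004))
for lo in(.045,.055,.065,.075,.084,.09):
    s=p[w&(z>lo)&(z<lo+.009)]*1000
    if len(s)>3:print(lo,len(s),s.mean(0).round(1),s.min(0).round(1),s.max(0).round(1))
s=p[w&(z>.0865)]*1000;print("top",cv2.minAreaRect(s[:,:2].astype(np.float32)),len(s))
A=np.c_[s[:,:2],np.ones(len(s))];print("top plane",np.linalg.lstsq(A,s[:,2],rcond=None)[0],s[:,2].min(),s[:,2].max())
from workcell import read_state
r=read_state();print(r["ee_pos"],r["tool_rot"],r["joints"])
```

```text
base 3511 ((506.44775390625, -312.846435546875), (70.56763458251953, 90.32549285888672), 79.4278793334961) 0.0029749307104077194
colour (array([ 511.9, -309.8]), array([60.3, 83.9]), 81.1)
0.045 171 [ 511.7 -310.3   50.9] [ 496.7 -326.6   45.1] [ 528.1 -292.9   53.9]
0.055 208 [ 517.1 -311.2   57.8] [ 507.1 -325.8   55.1] [ 522.7 -294.5   63.1]
0.065 37 [ 507.7 -309.9   69.8] [ 500.1 -320.3   65.4] [ 511.2 -297.8   73.9]
0.075 48 [ 501.  -308.7   80.4] [ 490.7 -319.2   75.1] [ 508.  -295.3   83.9]
0.084 540 [ 485.1 -306.    90.3] [ 476.2 -318.1   84. ] [ 503.8 -294.9   93. ]
0.09 769 [ 488.7 -306.5   93.4] [ 477.6 -318.    90. ] [ 500.  -294.7   98.5]
top ((488.9582824707031, -307.0785217285156), (22.80508041381836, 25.578054428100586), 66.09983825683594) 934
top plane [ 3.17414422e-01 -4.78417808e-02 -7.67643055e+01] 86.52408975201709 98.49093987191587
[ 0.49502597 -0.30854065  0.21751254] [ 0.07871488  0.99689576  0.00106123 -0.00129435] [ 0.64842435  0.66836001 -0.29059136  1.71188197  0.24829067  0.80084048
  1.65584423]
```

Emit:
jog_arm --pt "-0.03 0.03 1 0" --pt "0 0 1 0" --pt "0 0 1 0" --pt "0 0 1 0" --pt "0 0 1 0" --pt "0 0 1 0" --pt "0 0 1 0" --pt "0 0 0.85 0"

```text
t: 4.92
ee_pos: [0.4973, -0.3071, 0.0613]
tool_rot: [0.078, 0.997, 0.001, 0.0]
ft_force: [-0.3, -0.8, -0.8]
finger_gap: 0.0879
finger_force: 0.0
```

Emit:
jog_arm --pt "0 0 0 0" --pt "0 0 0 0" --pt "0 0 0 0" --claw -0.2 --newtons 6

```text
t: 5.17
ee_pos: [0.4976, -0.3086, 0.063]
tool_rot: [0.078, 0.997, -0.0, 0.001]
ft_force: [0.4, 0.9, 0.5]
finger_gap: 0.0702
finger_force: 0.0
```

Run:
```python
from h import *
c=snap("wrist","w3");p=cloud(c);z=p[...,2];v,u=np.mgrid[:480,:640]
from workcell import read_state
r=read_state();print(r["ee_pos"],r["tool_rot"],r["finger_gap"])
R=r["tool_rot"];a=2*np.arctan2(R[0],R[1]);X=np.array([-np.cos(a),np.sin(a)]);Y=np.array([np.sin(a),np.cos(a)])
q=(p[...,:2]-r["ee_pos"][:2])
m=(z>.06)&(z<.1)&(np.hypot(q[...,0],q[...,1])<.03)&(u>230)&(u<410)
t=np.stack([q@X,q@Y,z],-1)[m]*1000
for lo in range(62,98,5):
    s=t[(t[:,2]>lo)&(t[:,2]<lo+5)]
    if len(s)>5:print(lo,len(s),s.mean(0).round(1),s.min(0).round(1),s.max(0).round(1))
```

```text
[ 0.49766576 -0.30906959  0.06320981] [ 7.84400557e-02  9.96918083e-01 -2.16062436e-04  1.20243617e-03] 0.0666727148407458
62 10 [11.4  2.1 64.8] [10.4 -1.9 62.6] [12.4  7.5 67. ]
67 13 [13.5  0.3 69.8] [11.7 -5.3 67.9] [14.5  6.5 71.1]
72 70 [15.7  0.8 76.1] [12.9 -7.5 74.7] [17.2  9.9 77. ]
77 44 [14.3  1.9 78.4] [11.3 -9.3 77.1] [19.5 12.  82. ]
82 29 [20.5  2.1 85.7] [18.9 -4.3 83.2] [21.8  6.9 87. ]
87 1679 [16.5  1.3 90.1] [  9.5 -10.4  87. ] [22.3 13.1 92. ]
92 2233 [ 8.   1.4 94.3] [  0.4 -10.4  92. ] [16.6 13.  97. ]
97 100 [ 2.6  1.1 97.4] [ 0.8 -5.9 97. ] [ 5.7  7.3 98.2]
```

View pics/w3.png

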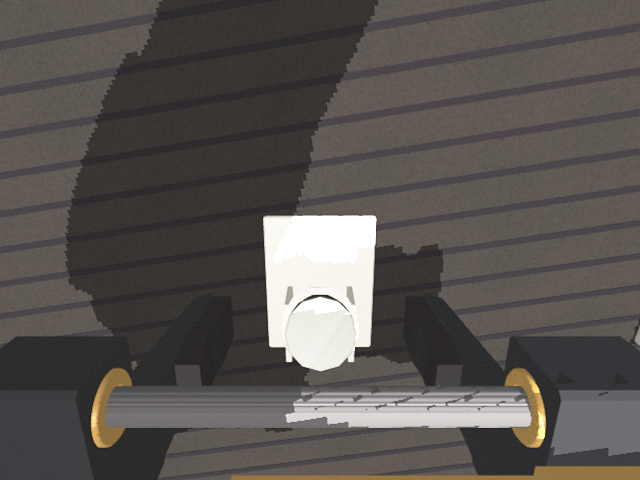

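The key top is at (320,332), centred between the fingers. The TCP needs about 4 mm more along tool +x, so I'll correct that and close.

Emit:
jog_arm --pt "0.22 0.04 0.1 0" --pt "0 0 0 0" --pt "0 0 0 0" --pt "0 0 0 0" --pt "0 0 0 0" --pt "0 0 0 0" --claw -0.35 --newtons 10

```text
t: 5.72
ee_pos: [0.4924, -0.3079, 0.0598]
tool_rot: [0.079, 0.997, 0.0, 0.0]
ft_force: [-0.3, 1.0, -0.5]
finger_gap: 0.0291
finger_force: 0.0
```

Emit:
jog_arm --pt "0 0 0 0" --pt "0 0 0 0" --pt "0 0 0 0" --pt "0 0 0 0" --claw -0.6

```text
t: 6.05
ee_pos: [0.4923, -0.3078, 0.0597]
tool_rot: [0.079, 0.997, 0.0, 0.0]
ft_force: [0.6, -0.4, 0.7]
finger_gap: 0.0234
finger_force: 10.0
```

Run:
```python
from h import *
c=snap("wrist","w4");g=c["image"].astype(int).min(2)
from workcell import read_state
r=read_state();print({k:np.round(r[k],4).tolist() for k in("ee_pos","tool_rot","ft_force","finger_gap","finger_force")})
w=np.zeros((480,640),bool);w[180:380,250:390]=1
print(rect(c,w&(g>150),.004))
```

```text
{'ee_pos': [0.4923, -0.3078, 0.0597], 'tool_rot': [0.0788, 0.9969, 0.0001, 0.0], 'ft_force': [0.333, 0.4721, 0.5563], 'finger_gap': 0.0237, 'finger_force': 9.9866}
(array([ 499.4, -307.9]), array([59.7, 58.4]), 81.0)
```

Emit:
jog_arm --pt "0.042 0 -0.09 0" --pt "0.085 0 -0.18 0" --pt "0.085 0 -0.18 0" --pt "0.085 0 -0.18 0" --pt "0.085 0 -0.18 0" --pt "0.085 0 -0.18 0" --pt "0.085 0 -0.18 0" --pt "0.085 0 -0.18 0"

```text
t: 6.77
ee_pos: [0.4794, -0.3059, 0.0871]
tool_rot: [0.079, 0.997, -0.0, 0.0]
ft_force: [-0.5, 0.0, -0.7]
finger_gap: 0.0235
finger_force: 10.0
```

Run:
```python
from h import *
c=snap("wrist","w5");p=cloud(c);z=p[...,2];d=snap("scene","s5")
i=np.hstack([c["image"][180:480,180:480],cv2.resize(d["image"][290:390,120:220],(300,300))])
cv2.imwrite("pics/v5.png",i[...,::-1])
```

```text
(no output)
```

View pics/v5.png

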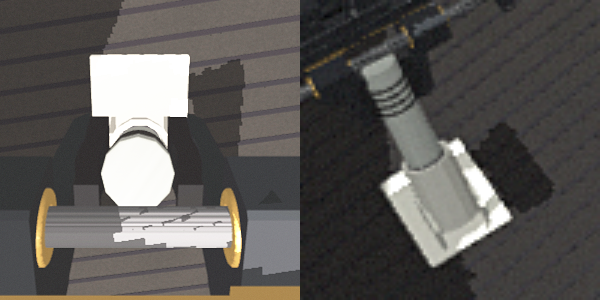

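The key is sliding out and the stand lies flat, so I'll continue along the same line and then go up.

Emit:
jog_arm --pt "0.085 0 -0.18 0" --pt "0.085 0 -0.18 0" --pt "0.085 0 -0.18 0" --pt "0.085 0 -0.18 0" --pt "0.085 0 -0.18 0" --pt "0.085 0 -0.18 0" --pt "0.085 0 -0.18 0" --pt "0.085 0 -0.18 0"

```text
t: 7.53
ee_pos: [0.4661, -0.3037, 0.1159]
tool_rot: [0.079, 0.997, 0.0, 0.0]
ft_force: [-0.1, -0.7, -0.6]
finger_gap: 0.0236
finger_force: 10.0
```

Emit:
jog_arm --pt "0.085 0 -0.18 0" --pt "0.17 0 -0.36 0" --pt "0.17 0 -0.36 0" --pt "0 0 -0.5 0" --pt "0 0 -0.5 0" --pt "0 0 0 0" --pt "0 0 0 0"

```text
t: 8.12
ee_pos: [0.4586, -0.3027, 0.1544]
tool_rot: [0.079, 0.997, -0.0, 0.001]
ft_force: [-0.3, -0.5, -0.4]
finger_gap: 0.0239
finger_force: 10.0
```

Run:
```python
from h import *
from workcell import read_state
r=read_state();e=r["ee_pos"];print(e)
d=snap("scene","s6");t=snap("top","t6")
g=d["image"].astype(int).min(2);p=cloud(d);z=p[...,2]
w=np.zeros((480,640),bool);w[315:380,142:195]=1
for n,c in(("scene0",load("scene0")),("s6",d)):
    gg=c["image"].astype(int).min(2);zz=cloud(c)[...,2];print(n,rect(c,w&(zz<.008)&(gg>90),.004))
m=(np.hypot(p[...,0]-e[0],p[...,1]-e[1])<.06)&(z>.03)&(z<e[2]+.05)&(np.abs(d["image"].astype(int)).min(2)>60)
s=p[m]*1000
for lo in range(40,190,12):
    q=s[(s[:,2]>lo)&(s[:,2]<lo+12)]
    if len(q)>4: print(lo,len(q),np.median(q,0).round(1),np.ptp(q,0).round())
x,y=proj(d,e)[0].astype(int);cv2.imwrite("pics/v6.png",cv2.resize(d["image"][y-70:y+110,x-80:x+100],(540,540))[...,::-1])
```

```text
[ 0.45855727 -0.30270968  0.15444724]
scene0 (array([ 506.7, -310.5]), array([61.7, 89.3]), 81.0)
s6 (array([ 509.5, -310.9]), array([60.6, 82.9]), 81.3)
40 82 [ 498.9 -308.3   46.8] [24. 33. 11.]
52 28 [ 510.3 -322.4   55. ] [20. 33.  7.]
100 6 [ 497.7 -315.5  110.3] [ 4. 18.  4.]
112 28 [ 497.7 -315.1  117.9] [23. 24. 12.]
124 72 [ 491.3 -310.1  130.9] [20. 24. 11.]
136 84 [ 486.2 -309.   141.9] [20. 22. 11.]
148 84 [ 479.8 -308.2  153.6] [23. 23. 12.]
160 65 [ 474.9 -307.7  165.3] [20. 23. 11.]
172 63 [ 469.1 -307.7  178.6] [17. 24. 11.]
184 121 [ 462.1 -304.2  190. ] [28. 26. 12.]
```

View pics/v6.png

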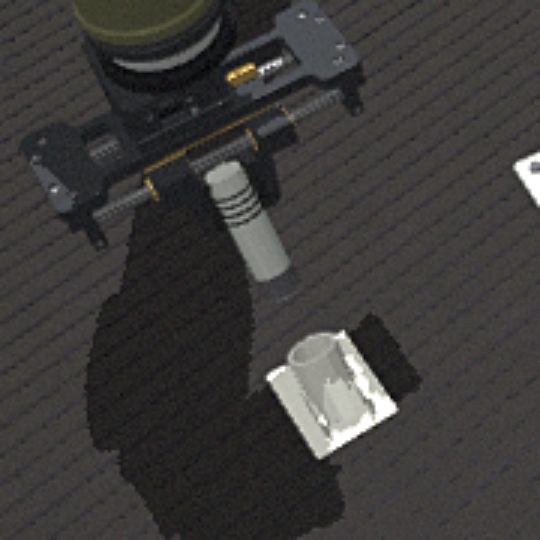

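The key is free, still leaning 25°, and the stand hasn't moved. I'll move to bare bench and test whether a light grip lets the key swing upright.

Emit:
jog_arm --pt "0.45 0.78 0 0" --pt "0.45 0.78 0 0" --pt "0.45 0.78 0 0" --pt "0.45 0.78 0 0" --pt "0.45 0.78 0 0" --pt "0.45 0.78 0 0"

```text
t: 8.72
ee_pos: [0.4187, -0.2006, 0.1531]
tool_rot: [0.079, 0.997, 0.0, -0.0]
ft_force: [-0.4, -0.7, -0.3]
finger_gap: 0.0237
finger_force: 10.0
```

Emit:
jog_arm --pt "0 0 0.8 0" --pt "0 0 0.8 0" --pt "0 0 0.8 0" --pt "0 0 0 0" --pt "0 0 0 0" --pt "0 0 0 0" --pt "0 0 0 0" --newtons 3

```text
t: 9.3
ee_pos: [0.4197, -0.2017, 0.1062]
tool_rot: [0.079, 0.997, -0.0, 0.001]
ft_force: [0.1, 0.1, -0.9]
finger_gap: 0.0238
finger_force: 3.0
```

```bash
cat > key.py <<'E'
from h import *
import sys
from workcell import read_state
r=read_state();e=r["ee_pos"];print(e.round(4) if hasattr(e,"round") else e)
d=snap("scene",sys.argv[1]);p=cloud(d);z=p[...,2]
m=(np.hypot(p[...,0]-e[0],p[...,1]-e[1])<.06)&(z>float(sys.argv[2]))&(z<e[2]+.045)&(d["image"].min(2)>70)
s=p[m]*1000;z0=s[:,2].min();print(len(s),s[:,2].min(),s[:,2].max())
Q=np.array([np.median(s[(s[:,2]>l)&(s[:,2]<l+8)],0) for l in np.arange(z0,s[:,2].max(),8) if ((s[:,2]>l)&(s[:,2]<l+8)).sum()>8])
print(Q.round(1).tolist());Q=Q[:-1]
print("lean deg x,y",[round(np.degrees(np.arctan(np.polyfit(Q[:,2],Q[:,i],1)[0])),1) for i in(0,1)])
E
python3 key.py s7 .012
```

```text
[ 0.4197 -0.2017  0.1062]
385 62.80686851845063 148.66845527705775
[[453.2, -208.3, 77.0], [450.6, -211.2, 83.1], [448.3, -209.1, 91.4], [444.5, -210.3, 98.6], [440.9, -207.6, 106.8], [438.0, -208.6, 113.8], [434.5, -206.2, 122.6], [429.6, -206.8, 130.7], [423.2, -204.1, 139.4], [423.4, -202.5, 144.1]]
lean deg x,y [np.float64(-24.9), np.float64(4.6)]
```

The key doesn't swing in the light grip. I'll touch its foot edge on the bench and roll it upright around that edge.

Emit:
jog_arm --pt "0 0 0.8 0" --pt "0 0 0.8 0" --pt "0 0 0.5 0" --pt "0 0 0.2 0" --pt "0 0 0.1 0" --pt "0 0 0.1 0" --pt "0 0 0.1 0" --pt "0 0 0 0"

```text
t: 10.02
ee_pos: [0.4192, -0.2015, 0.0539]
tool_rot: [0.079, 0.997, -0.0, 0.0]
ft_force: [-0.1, 0.4, 1.3]
finger_gap: 0.0237
finger_force: 3.0
```

Emit:
jog_arm --pt "0 0 0.1 0" --pt "0 0 0.05 0" --pt "0 0 0 0"

```text
t: 10.27
ee_pos: [0.419, -0.2015, 0.0506]
tool_rot: [0.079, 0.997, -0.0, -0.0]
ft_force: [-1.8, 1.0, 4.3]
finger_gap: 0.0238
finger_force: 3.0
```

Emit:
jog_arm --pt "-0.15 0 -0.04 0" --pt "-0.15 0 -0.035 0" --pt "-0.15 0 -0.03 0" --pt "-0.15 0 -0.02 0" --pt "-0.15 0 -0.015 0" --pt "-0.15 0 -0.01 0" --pt "0 0 0 0"

```text
t: 10.85
ee_pos: [0.4383, -0.2044, 0.0534]
tool_rot: [0.079, 0.997, 0.0, 0.001]
ft_force: [0.4, 0.0, -0.9]
finger_gap: 0.0235
finger_force: 3.0
```

```bash
python3 key.py s8 .012
```

```text
[ 0.4383 -0.2044  0.0534]
319 21.73466317222317 98.17949114837343
[[464.9, -212.4, 27.1], [462.8, -213.4, 33.4], [461.2, -210.4, 42.0], [458.0, -211.5, 50.5], [456.9, -211.1, 57.4], [455.3, -209.2, 65.7], [453.3, -210.3, 73.8], [450.7, -209.3, 82.1], [446.8, -208.3, 89.4], [441.4, -205.7, 95.4]]
lean deg x,y [np.float64(-15.1), np.float64(3.8)]
```

The roll is working: the lean is down to about 15°. I'll continue with slightly more press.

Emit:
jog_arm --pt "0 0 0.08 0" --pt "-0.15 0 0 0" --pt "-0.15 0 0 0" --pt "-0.15 0 0 0" --pt "-0.15 0 0.01 0" --pt "-0.15 0 0.01 0" --pt "-0.15 0 0.02 0" --pt "0 0 0 0"

```text
t: 11.57
ee_pos: [0.4557, -0.2072, 0.051]
tool_rot: [0.079, 0.997, 0.0, 0.001]
ft_force: [-0.4, -0.0, 0.8]
finger_gap: 0.0236
finger_force: 3.0
```

```bash
python3 key.py s9 .012
```

```text
[ 0.4557 -0.2072  0.051 ]
264 16.384277701511742 95.86660910663447
[[471.3, -216.5, 22.3], [472.0, -212.3, 29.2], [472.1, -213.6, 36.8], [471.5, -214.4, 44.9], [470.5, -213.7, 51.6], [471.9, -213.7, 59.3], [470.4, -217.1, 68.7], [471.3, -216.3, 77.3], [471.0, -215.9, 85.0], [464.5, -210.2, 93.7]]
lean deg x,y [np.float64(-0.8), np.float64(-2.0)]
```

The key is upright. I'll let it settle flat, regrip, and measure it with the wrist camera.

Emit:
jog_arm --pt "0 0 0 0" --pt "0 0 0 0" --pt "0 0 0 0" --claw -0.3

```text
t: 11.87
ee_pos: [0.4546, -0.2071, 0.0511]
tool_rot: [0.079, 0.997, 0.0, -0.0]
ft_force: [-1.6, -0.3, -0.1]
finger_gap: 0.0308
finger_force: 0.0
```

```bash
cat > top.py <<'E'
from h import *
import sys
from workcell import read_state
r=read_state();e=r["ee_pos"];c=snap("wrist",sys.argv[1]);p=cloud(c);z=p[...,2]
q=p[...,:2]-e[:2];R=r["tool_rot"];a=2*np.arctan2(R[0],R[1])
X=np.array([-np.cos(a),np.sin(a)]);Y=np.array([np.sin(a),np.cos(a)])
zt=float(sys.argv[2]);v,u=np.mgrid[:480,:640]
m=(abs(z-zt)<.006)&(np.hypot(*np.moveaxis(q,-1,0))<.03)&(c["image"].min(2)>80)&(u>230)&(u<410)
n,l,s,_=cv2.connectedComponentsWithStats(m.astype(np.uint8));m=l==1+np.argmax(s[1:,4])
P=p[m][:,:2]*1000;C,rad=cv2.minEnclosingCircle(P.astype(np.float32));t=(np.array(C)/1000-e[:2])*1000
print("tcp",np.round(e,4),"top",np.round(C,1),"r",round(rad,1),"z",np.median(z[m]).round(4),"tilt",np.degrees(np.arctan(np.linalg.lstsq(np.c_[P,np.ones(len(P))],z[m]*1000,rcond=None)[0][:2])).round(1),"in tool",(t@X).round(1),(t@Y).round(1),r["finger_gap"])
E
python3 top.py w10 .093
```

```text
tcp [ 0.4546 -0.2071  0.0511] top [ 458.  -207.4] r 11.2 z 0.0912 tilt [ 8.3 -1.6] in tool -3.4 0.2 0.030834106551742
```

```bash
python3 top.py w11 .093; python3 key.py s11 .012
python3 - <<'E'
from h import *
c=load("w11");p=cloud(c)*1000
for u in(318,):
  for v in range(300,420,8): print(v,p[v,u].round(1).tolist(),c["image"][v,u].tolist())
E
```

```text
tcp [ 0.4546 -0.2071  0.0511] top [ 457.  -206.9] r 10.4 z 0.0908 tilt [-0.8  0.6] in tool -2.3 0.6 0.03050665025811057
[ 0.4547 -0.2071  0.0511]
264 17.140241240860444 95.83381704088745
[[471.2, -215.2, 22.0], [472.1, -212.9, 28.0], [471.2, -214.8, 36.9], [471.0, -212.7, 45.7], [471.3, -214.8, 53.8], [472.3, -211.7, 59.7], [471.7, -216.0, 69.7], [471.8, -213.8, 78.5], [471.0, -213.6, 85.8], [465.3, -211.2, 94.1]]
lean deg x,y [np.float64(0.0), np.float64(0.2)]
300 [450.7, -206.0, 42.4] [181, 180, 171]
308 [450.9, -206.1, 49.1] [182, 182, 171]
316 [451.0, -206.1, 55.5] [181, 182, 172]
324 [450.6, -206.0, 62.2] [187, 186, 175]
332 [450.9, -206.1, 67.4] [146, 143, 137]
340 [450.6, -206.0, 73.1] [64, 62, 60]
348 [450.7, -206.0, 77.9] [45, 45, 43]
356 [450.9, -206.1, 82.1] [185, 183, 174]
364 [450.9, -206.1, 86.5] [185, 182, 174]
372 [451.0, -206.1, 90.4] [184, 180, 171]
380 [452.8, -206.4, 91.9] [248, 247, 242]
388 [428.0, -202.4, 127.0] [114, 112, 112]
396 [427.7, -202.4, 129.7] [147, 142, 141]
404 [428.8, -202.6, 130.8] [248, 245, 246]
412 [429.9, -202.7, 131.6] [232, 226, 227]
```

The key stands upright on the bench at about (463,−207), 8 mm off the TCP along tool −x. I'll centre on it, regrip and carry it to the mark.

Emit:
jog_arm --pt "-0.2 0 0 0" --pt "-0.2 0 0 0" --pt "0 0 0 0" --pt "0 0 0 0" --pt "0 0 0 0"

```text
t: 12.43
ee_pos: [0.4626, -0.2083, 0.0511]
tool_rot: [0.079, 0.997, 0.0, -0.0]
ft_force: [-0.2, -0.4, -0.3]
finger_gap: 0.0306
finger_force: 0.0
```

Emit:
jog_arm --pt "0 0 0 0" --pt "0 0 0 0" --pt "0 0 0 0" --pt "0 0 0 0" --claw -0.6 --newtons 12

```text
t: 12.77
ee_pos: [0.4625, -0.2083, 0.0511]
tool_rot: [0.079, 0.997, 0.0, -0.0]
ft_force: [-0.2, 0.2, -0.4]
finger_gap: 0.0232
finger_force: 12.0
```

```bash
python3 top.py w12 .093
python3 - <<'E'
from h import *
c=load("w12");p=cloud(c)*1000
for v in range(310,400,12): print(v,p[v,318].round(1).tolist())
E
```

```text
tcp [ 0.4625 -0.2083  0.0511] top [ 461.1 -207.9] r 12.0 z 0.0918 tilt [ 8.4 -1. ] in tool 1.5 0.2 0.023213931271912853
310 [450.0, -205.9, 67.3]
322 [450.2, -205.9, 75.3]
334 [450.5, -206.0, 82.4]
346 [450.6, -206.0, 89.0]
358 [453.1, -206.4, 91.6]
370 [456.4, -206.9, 92.8]
382 [461.3, -207.7, 92.1]
394 [436.5, -203.8, 128.1]
```

Emit:
jog_arm --pt "0 0 -0.4 0" --pt "0 0 -0.8 0" --pt "0 0 -0.9 0" --pt "0 0 -0.9 0" --pt "0 0 -0.9 0" --pt "0 0 -0.9 0" --pt "0 0 -0.7 0"

```text
t: 13.4
ee_pos: [0.4628, -0.2085, 0.163]
tool_rot: [0.079, 0.997, -0.0, 0.001]
ft_force: [-0.3, 0.3, -0.7]
finger_gap: 0.0238
finger_force: 12.0
```

Emit:
jog_arm --pt "-0.23 0.8 0 0" --pt "-0.23 0.8 0 0" --pt "-0.23 0.8 0 0" --pt "-0.23 0.8 0 0" --pt "-0.23 0.8 0 0" --pt "-0.23 0.8 0 0" --pt "-0.23 0.8 0 0" --pt "-0.23 0.8 0 0"

```text
t: 14.07
ee_pos: [0.5192, -0.087, 0.1617]
tool_rot: [0.079, 0.997, -0.0, 0.0]
ft_force: [0.2, -0.3, -0.4]
finger_gap: 0.0236
finger_force: 12.0
```

Emit:
jog_arm --pt "-0.23 0.82 0 0" --pt "0 0 0.5 0" --pt "0 0 0.2 0" --pt "0 0 0 0" --pt "0 0 0 0"

```text
t: 14.48
ee_pos: [0.525, -0.074, 0.1465]
tool_rot: [0.08, 0.997, -0.001, -0.001]
ft_force: [-0.4, -0.5, -1.1]
finger_gap: 0.0233
finger_force: 12.0
```

```bash
python3 top.py w13 .19
python3 - <<'E'
from h import *
from workcell import read_state
d=snap("scene","s13");e=read_state()["ee_pos"];print(e,proj(d,[.526,-.0717,.08]),proj(d,[e[0],e[1],e[2]-.051]))
x,y=proj(d,e)[0].astype(int);cv2.imwrite("pics/v13.png",cv2.resize(d["image"][y-50:y+100,x-75:x+75],(600,600))[...,::-1])
E
```

```text
tcp [ 0.525  -0.074   0.1465] top [523.7 -73.4] r 11.9 z 0.1874 tilt [-0.1 -0.3] in tool 1.4 0.4 0.02329212619561006
[ 0.52568621 -0.07364001  0.14705122] [[256.48308283 271.13040769]] [[254.92673616 266.74643787]]
```

View pics/v13.png

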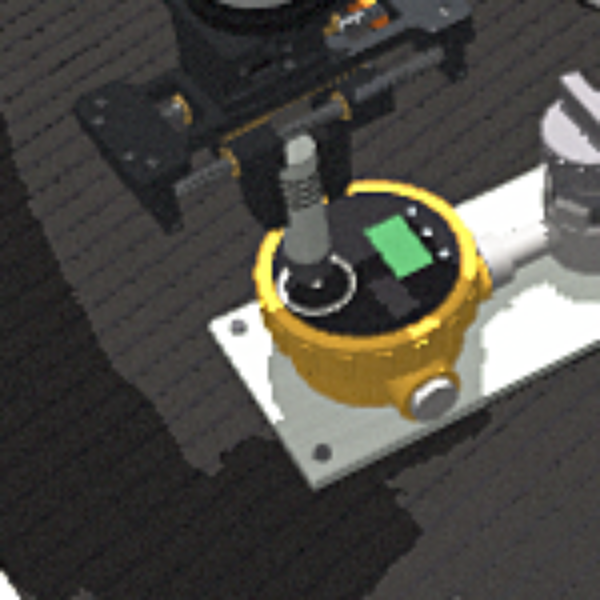

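The key hangs upright just above the ring, ring centre near (316,283) in the crop. I'll shift about 1.5 mm and lower.

Emit:
jog_arm --pt "-0.04 0.08 0 0" --pt "0 0 0.4 0" --pt "0 0 0.2 0" --pt "0 0 0.1 0" --pt "0 0 0 0" --pt "0 0 0 0" --newtons 5

```text
t: 15.08
ee_pos: [0.5271, -0.0708, 0.1328]
tool_rot: [0.079, 0.997, 0.0, -0.0]
ft_force: [0.6, -0.6, -1.7]
finger_gap: 0.0242
finger_force: 5.0
```

Emit:
jog_arm --pt "0 0 0.07 0" --pt "0 0 0.07 0" --pt "0 0 0 0" --pt "0 0 0 0"

```text
t: 15.42
ee_pos: [0.5278, -0.0708, 0.1306]
tool_rot: [0.079, 0.997, 0.0, 0.001]
ft_force: [-0.1, 0.1, 3.0]
finger_gap: 0.0236
finger_force: 5.0
```

```bash
python3 top.py w14 .173; python3 key.py s14 .1
```

```text
tcp [ 0.5278 -0.0708  0.1306] top [526.4 -70.1] r 11.9 z 0.1719 tilt [-0.2  0.1] in tool 1.5 0.5 0.023594530410901534
[ 0.5278 -0.0708  0.1306]
221 100.3280186855552 175.51439629927268
[[536.6, -78.7, 104.7], [537.1, -77.1, 113.7], [536.8, -78.5, 120.6], [537.3, -75.5, 127.6], [537.8, -76.6, 134.8], [537.9, -79.0, 143.5], [537.2, -78.7, 150.9], [537.2, -76.9, 159.1], [537.1, -75.5, 167.3], [532.9, -72.4, 174.1]]
lean deg x,y [np.float64(0.4), np.float64(1.2)]
```

The foot is on the window, about 1.5 mm from the mark centre. I'll release and rise.

Emit:
jog_arm --pt "0 0 0 0" --pt "0 0 0 0" --pt "0 0 0 0" --pt "0 0 0 0" --pt "0 0 -0.3 0" --pt "0 0 -1 0" --pt "0 0 -1 0" --pt "0 0 -1 0" --claw 0.0

```text
t: 16.18
ee_pos: [0.5269, -0.0708, 0.1972]
tool_rot: [0.079, 0.997, 0.0, -0.0]
ft_force: [0.5, 0.0, 0.3]
finger_gap: 0.0442
finger_force: 0.0
```

Emit:
jog_arm --pt "0 0 -1 0" --pt "0 0 -1 0" --pt "0 0 -1 0" --pt "0 0 0 0" --pt "0 0 0 0"

```text
t: 16.6
ee_pos: [0.5277, -0.0709, 0.2573]
tool_rot: [0.079, 0.997, 0.0, 0.001]
ft_force: [-1.1, 0.7, 0.1]
finger_gap: 0.0438
finger_force: 0.0
```

Run:
```python
from h import *
from workcell import read_state
c=snap("scene","s15");p=cloud(c);w=snap("wrist","w15");t=snap("top","t15")
for n,d in(("scene",c),("wrist",w),("top",t)):
    p=cloud(d);z=p[...,2];q=np.hypot(p[...,0]-.5265,p[...,1]+.071)
    m=(q<.03)&(z>.165)&(z<.182);s=p[m]*1000
    if len(s): print(n,len(s),cv2.minEnclosingCircle(s[:,:2].astype(np.float32)),np.median(s[:,2]))
    m=(q<.03)&(z>.1)&(z<.165);s=p[m]*1000
    if len(s):print(" side",[np.median(s[(s[:,2]>l)&(s[:,2]<l+20)],0).round(1).tolist() for l in(100,120,140)])
r=read_state();print(r["ee_pos"],r["tool_rot"],r["joints"].round(3))
z=cloud(w)[...,2];p=cloud(w);b=(z>.119)&(z<.132)&(np.hypot(p[...,0]-.569,p[...,1]-.0976)<.04);s=p[b]*1000
if len(s)>20:print("bar",cv2.minAreaRect(s[:,:2].astype(np.float32)),len(s))
```

```text
scene 118 ((528.0278930664062, -73.35858154296875), 13.51036262512207) 174.07678040075888
 side [[536.3, -79.4, 111.1], [536.2, -79.3, 130.5], [536.2, -77.9, 150.0]]
wrist 1203 ((526.7645874023438, -70.65184020996094), 11.957192420959473) 171.89070209786823
 side [[517.1, -69.4, 110.6], [516.9, -68.7, 129.0], [516.8, -68.7, 151.9]]
top 41 ((524.32666015625, -69.91542053222656), 9.65017318725586) 172.9472519324835
 side [[520.2, -61.8, 111.5], [519.1, -62.8, 129.3], [518.2, -65.6, 148.5]]
[ 0.52640841 -0.07082376  0.25532535] [ 7.87434438e-02  9.96894274e-01 -2.77932091e-05 -1.12952130e-03] [ 0.203  0.549 -0.249  1.824  0.181  0.792  1.275]
bar ((568.958251953125, 97.32685852050781), (13.369754791259766, 50.0020866394043), 74.79511260986328) 1239
```

The key stands upright, centred within about 1.5 mm. Now the cover.

Emit:
jog_arm --pt "0 0 0 0.95" --pt "0.01 0.96 0 0" --pt "0.01 0.96 0 0" --pt "0.01 0.96 0 0" --pt "0.01 0.96 0 0" --pt "0.01 0.96 0 0" --pt "0.01 0.96 0 0" --pt "0.01 0.96 0 0"

```text
t: 17.42
ee_pos: [0.559, 0.0605, 0.255]
tool_rot: [0.126, 0.992, -0.0, -0.001]
ft_force: [-0.9, 0.3, 0.5]
finger_gap: 0.0439
finger_force: 0.0
```

Emit:
jog_arm --pt "0 0.96 0 0" --pt "0 1 0.5 0" --pt "0 0 1 0" --pt "0 0 1 0" --pt "0 0 1 0" --pt "0 0 0 0" --pt "0 0 0 0"

```text
t: 18.0
ee_pos: [0.5681, 0.0973, 0.1848]
tool_rot: [0.126, 0.992, -0.001, -0.002]
ft_force: [0.6, 0.5, 0.3]
finger_gap: 0.0439
finger_force: 0.0
```

Run:
```python
from h import *
from workcell import read_state
w=snap("wrist","w16");r=read_state();e=r["ee_pos"];R=r["tool_rot"];print(e,R,r["joints"].round(2),r["finger_gap"])
a=2*np.arctan2(R[0],R[1]);X=np.array([-np.cos(a),np.sin(a)]);Y=np.array([np.sin(a),np.cos(a)])
p=cloud(w);z=p[...,2];q=np.hypot(p[...,0]-.569,p[...,1]-.0976);v,u=np.mgrid[:480,:640]
for n,lo,hi in(("bar",.119,.132),("cap",.098,.11)):
    s=p[(z>lo)&(z<hi)&(q<.04)&(u>200)&(u<440)];f=cv2.minAreaRect((s[:,:2]*1000).astype(np.float32));d=np.array(f[0])-e[:2]*1000
    print(n,f,np.median(s[:,2]),"tool",d@X,d@Y,"yaw tool",90-np.degrees(a))
```

```text
[0.56914567 0.09757303 0.18606449] [ 1.26032174e-01  9.92025978e-01 -1.83623225e-04 -5.61979071e-04] [-0.14  0.7  -0.18  1.77  0.18  0.7   0.89] 0.04420844920334041
bar ((568.6846923828125, 97.64945220947266), (11.832270622253418, 49.84959411621094), 75.99418640136719) 0.12385527197618881 tool 0.4654390087190004 -0.04127791256397421 yaw tool 75.51926465464412
cap ((568.7672119140625, 97.79953002929688), (59.509220123291016, 58.76545715332031), 64.84976196289062) 0.10388973406450255 tool 0.42306860620588316 0.12466657825083657 yaw tool 75.51926465464412
```

It's aligned within 0.5 mm and 0.5°. I'll descend and grip the bar.

Emit:
jog_arm --pt "0.02 0 1 0" --pt "0 0 1 0" --pt "0 0 1 0" --pt "0 0 0.6 0" --pt "0 0 0.3 0" --pt "0 0 0 0"

```text
t: 18.55
ee_pos: [0.569, 0.0977, 0.1081]
tool_rot: [0.126, 0.992, -0.0, -0.0]
ft_force: [0.4, 0.1, -0.6]
finger_gap: 0.0441
finger_force: 0.0
```

Emit:
jog_arm --pt "0 0 0 0" --pt "0 0 0 0" --pt "0 0 0 0" --pt "0 0 0 0" --pt "0 0 0 0" --pt "0 0 0 0" --pt "0 0 0 0" --claw -1 --newtons 40

```text
t: 19.13
ee_pos: [0.5693, 0.0977, 0.1089]
tool_rot: [0.126, 0.992, 0.0, 0.0]
ft_force: [-0.9, -0.2, 3.6]
finger_gap: 0.0116
finger_force: 40.0
```

Emit:
jog_arm --pt "0 0 0.1 0" --pt "0 0 0.1 0" --pt "0 0 0.1 0" --pt "0 0 0.1 0" --pt "0 0 0 0" --pt "0 0 0 0"

```text
t: 19.63
ee_pos: [0.5693, 0.0978, 0.101]
tool_rot: [0.126, 0.992, 0.0, 0.0]
ft_force: [-1.5, -0.4, 9.1]
finger_gap: 0.0119
finger_force: 40.0
```

Emit:
jog_arm --pt "0 0 0 -0.7" --pt "0 0 0 -0.9" --pt "0 0 0 -0.9" --pt "0 0 0 -0.9" --pt "0 0 0 -0.9" --pt "0 0 0 -0.9" --pt "0 0 0 -0.9" --pt "0 0 0 -0.9"

```text
t: 20.3
ee_pos: [0.5703, 0.0983, 0.1014]
tool_rot: [-0.224, 0.975, 0.0, 0.002]
ft_force: [-0.0, -0.8, 9.1]
finger_gap: 0.0116
finger_force: 40.0
```

Emit:
jog_arm --pt "0 0 0 -0.9" --pt "0 0 0 -0.9" --pt "0 0 0 -0.9" --pt "0 0 0 -0.9" --pt "0 0 0 -0.9" --pt "0 0 0 -0.9" --pt "0 0 0 -0.9" --pt "0 0 0 -0.9"

```text
t: 20.97
ee_pos: [0.5701, 0.0984, 0.1014]
tool_rot: [-0.553, 0.833, -0.0, 0.001]
ft_force: [-0.1, -0.4, 9.2]
finger_gap: 0.0119
finger_force: 40.0
```

Emit:
jog_arm --pt "0 0 0 -0.9" --pt "0 0 0 -0.5" --pt "0 0 0 0" --pt "0 0 0 0"

```text
t: 21.3
ee_pos: [0.5701, 0.0984, 0.1013]
tool_rot: [-0.608, 0.794, -0.0, 0.001]
ft_force: [0.3, -0.8, 8.8]
finger_gap: 0.0117
finger_force: 40.0
```

Run:
```python
from h import *
from workcell import read_state
r=read_state();R=r["tool_rot"];print(r["ee_pos"],R,np.degrees(2*np.arctan2(R[0],R[1])),r["ft_force"],r["moment"],r["joints"].round(2))
c=snap("scene","s17");p=cloud(c);z=p[...,2];m=(z>.11)&(z<.122)&(np.hypot(p[...,0]-.569,p[...,1]-.0976)<.035);s=p[m]*1000;print(len(s),cv2.minAreaRect(s[:,:2].astype(np.float32)))
```

```text
[0.57007324 0.09838506 0.10131425] [-6.08064861e-01  7.93885994e-01 -1.85037746e-04  1.45594305e-03] -74.8995163901578 [ 0.30764759 -0.83072308  8.76652747] [-0.00587421  0.1355295   0.04077359] [ 0.07  0.87 -0.56  1.81  0.72  0.67  1.97]
93 ((571.7611083984375, 88.85546875), (36.37235641479492, 26.40213394165039), 25.849273681640625)
```

Turned 89°. Lift.

Emit:
jog_arm --pt "0 0 -0.2 0" --pt "0 0 -0.2 0" --pt "0 0 -0.3 0" --pt "0 0 -0.4 0" --pt "0 0 -0.5 0" --pt "0 0 -0.5 0" --pt "0 0 0 0"

```text
t: 21.93
ee_pos: [0.5699, 0.0981, 0.1443]
tool_rot: [-0.608, 0.794, -0.0, 0.001]
ft_force: [-0.0, 0.5, -0.3]
finger_gap: 0.0114
finger_force: 40.0
```

Emit:
jog_arm --pt "0 0 -0.8 0" --pt "0 0 -0.9 0" --pt "0 0 -0.9 0" --pt "-0.4 0.3 -0.5 0" --pt "-0.7 0.57 0 0" --pt "-0.75 0.61 0 0" --pt "-0.75 0.61 0 0" --pt "-0.75 0.61 0 0"

```text
t: 22.6
ee_pos: [0.5331, 0.1778, 0.2041]
tool_rot: [-0.608, 0.794, 0.0, -0.0]
ft_force: [-0.1, 0.2, -1.4]
finger_gap: 0.0114
finger_force: 40.0
```

Emit:
jog_arm --pt "-0.75 0.61 0 0" --pt "-0.75 0.61 0 0" --pt "-0.75 0.61 0 0" --pt "-0.75 0.61 0 0" --pt "-0.75 0.61 0 0" --pt "-0.75 0.61 0 0" --pt "-0.75 0.61 0 0" --pt "-0.49 0.37 0 0"

```text
t: 23.27
ee_pos: [0.4724, 0.3142, 0.2043]
tool_rot: [-0.609, 0.793, 0.001, -0.0]
ft_force: [0.2, 0.4, -0.8]
finger_gap: 0.0117
finger_force: 40.0
```

Emit:
jog_arm --pt "0 0 1 0" --pt "0 0 1 0" --pt "0 0 1 0" --pt "0 0 1 0" --pt "0 0 1 0" --pt "0 0 0 0" --pt "0 0 0 0"

```text
t: 23.85
ee_pos: [0.4738, 0.3111, 0.1037]
tool_rot: [-0.608, 0.794, -0.0, -0.001]
ft_force: [0.6, 0.1, -1.0]
finger_gap: 0.0118
finger_force: 40.0
```

Run:
```python
from h import *
from workcell import read_state
r=read_state();e=r["ee_pos"];print(e,r["finger_gap"],r["ft_force"])
d=snap("scene","s18");t=snap("top","t18");k=[]
for c,dz in((d,1),(t,1)):
    x,y=proj(c,e)[0].astype(int);y=min(max(y,65),400);x=max(x,75);k.append(cv2.resize(c["image"][y-60:y+65,x-75:x+75],(400,333)))
    p=cloud(c);s=p[(p[...,2]>.03)&(p[...,2]<e[2])&(np.hypot(p[...,0]-e[0],p[...,1]-e[1])<.045)]*1000
    print(len(s),s.min(0).round(),s.max(0).round())
cv2.imwrite("pics/v18.png",np.hstack(k)[...,::-1])
```

```text
[0.47382924 0.31114429 0.10369117] 0.011822900685445167 [ 0.55292485  0.11785238 -0.95639243]
244 [446. 279.  77.] [506. 330. 104.]Traceback (most recent call last):
  File "<stdin>", line 8, in <module>
    return umr_minimum(a, axis, None, out, keepdims, initial, where)
ValueError: zero-size array to reduction operation minimum which has no identity
```

The cover is held, its rim about 27 mm below the TCP and over the tray centre. I'll lower it.

Emit:
jog_arm --pt "0 0 0.9 0" --pt "0 0 0.9 0" --pt "0 0 0.9 0" --pt "0 0 0.5 0" --pt "0 0 0.2 0" --pt "0 0 0.1 0" --pt "0 0 0.07 0" --pt "0 0 0 0"

```text
t: 24.62
ee_pos: [0.475, 0.3119, 0.0336]
tool_rot: [-0.608, 0.794, 0.0, 0.001]
ft_force: [0.2, -0.2, -0.6]
finger_gap: 0.0116
finger_force: 40.0
```

Emit:
jog_arm --pt "0 0 0.08 0" --pt "0 0 0.05 0" --pt "0 0 0.05 0" --pt "0 0 0 0" --pt "0 0 0 0"

```text
t: 25.03
ee_pos: [0.475, 0.3118, 0.0308]
tool_rot: [-0.608, 0.794, -0.0, 0.001]
ft_force: [-1.0, -1.9, 10.2]
finger_gap: 0.0119
finger_force: 40.0
```

It's on the floor. Release and rise.

Emit:
jog_arm --pt "0 0 -0.03 0" --pt "0 0 0 0" --pt "0 0 0 0" --pt "0 0 0 0" --pt "0 0 0 0" --pt "0 0 0 0" --claw -0.2

```text
t: 25.53
ee_pos: [0.4745, 0.3115, 0.0298]
tool_rot: [-0.608, 0.794, 0.0, -0.0]
ft_force: [-0.7, 0.1, -0.1]
finger_gap: 0.0353
finger_force: 0.0
```

Emit:
jog_arm --pt "0 0 -0.3 0" --pt "0 0 -0.8 0" --pt "0 0 -1 0" --pt "0 0 -1 0" --pt "0 0 -1 0" --pt "0 0 -1 0" --pt "0 0 -1 0" --pt "0 0 -1 0"

```text
t: 26.2
ee_pos: [0.4744, 0.3113, 0.1733]
tool_rot: [-0.608, 0.794, 0.0, -0.0]
ft_force: [1.0, 0.1, 1.0]
finger_gap: 0.0351
finger_force: 0.0
```

Emit:
jog_arm --pt "0 0 -1 0" --pt "0 0 -1 0" --pt "0 0 0 0" --pt "0 0 0 0" --pt "0 0 0 0"

```text
t: 26.62
ee_pos: [0.4743, 0.3109, 0.2113]
tool_rot: [-0.608, 0.794, -0.0, -0.001]
ft_force: [0.2, -0.4, -0.4]
finger_gap: 0.0355
finger_force: 0.0
```

Run:
```python
from h import *
from workcell import read_state
print(read_state()["ee_pos"])
w=snap("wrist","w20");d=snap("scene","s20");p=cloud(w);z=p[...,2];q=np.hypot(p[...,0]-.4755,p[...,1]-.3118)
for lo,hi in((.043,.053),(.022,.033)):
    s=p[(z>lo)&(z<hi)&(q<.04)]*1000
    if len(s):print(len(s),cv2.minAreaRect(s[:,:2].astype(np.float32)),np.median(s[:,2]))
p=cloud(d);s=p[(p[...,2]>.165)&(p[...,2]<.182)&(np.hypot(p[...,0]-.5265,p[...,1]+.071)<.03)]*1000
print("key",len(s),np.median(s,0))
cv2.imwrite("pics/v20.png",d["image"][...,::-1])
```

```text
[0.47425432 0.31085798 0.21133869]
895 ((474.7778625488281, 312.36346435546875), (49.546295166015625, 11.468269348144531), 75.17741394042969) 45.80817804143644
2636 ((474.619140625, 312.3675537109375), (58.038455963134766, 58.20963668823242), 41.83782196044922) 25.866488815293437
key 116 [530.68186942 -73.45074057 173.93073879]
```

View pics/v20.png

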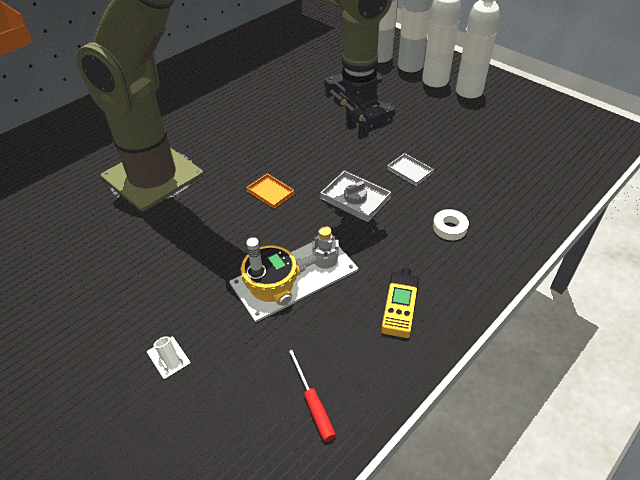

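The final view shows the key upright in the ring at (256,258), the cover flat in the tray at (355,192), the stand standing at (168,356) and the other things where they were.

```bash
python3 -c "
from workcell import close_job
print(close_job())"
```

```text
the job is handed in; nothing more can be done
None
```

The job is handed in at about 27 s: by the final camera checks, the key stands upright inside the ring (about 1.5 mm off centre), the cover sits right way up on the floor of the larger steel tray, and the stand and the other things look unmoved.

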